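Post the finished pocket knife under the spring flap

TASK

Put the finished red-brown pocket knife away in the drop box. With one fingertip press the brass thumb rail down and keep it down so that the green spring flap stays wide open, and meanwhile with the other fingertip gently push the knife along the steel lane, under the flap, until it drops into the box; then let the flap close fully and move clear. Do not pinch the knife or pick it up, do not shove it against the flap or let the flap nip it, and leave the other things on the bench alone.

Things in the scene. Friction and masses are not known exactly. Their poses are not given: they have to be found in the camera images.
- station: Fixed drop box with its loading lane. Origin at bench height straight below point lip; x along the lane into the box, y left, z up; all station sizes are in this frame, mm. Steel lane: flat, top z = 55, x -175 to 0, 40 wide between two guide strips 5 wide and 6 high above it, on a wooden block y -38 to 52. Wooden box beyond: x 0 to 150, y -31 to 31, walls up to z = 72, floor z = 6.
- lip (a point): Middle of the edge where the lane ends, station (0, 0, 55). Beyond it a slippery 40-degree ramp goes down into the box: a knife whose middle has passed the edge by a few mm tips over it and slides down by itself, so no finger has to enter the box.
- hinge_mid (a point): Point on the flap's hinge line, station (-80, 44, 75); the line runs along station x. Two bearing posts, 8 long, 14 wide, up to z = 82, stand on it at x = -165 and 142.
- flap (a joint): Angle of the green spring flap (rad): 0 shut, 0.95 open (hard stop). A seesaw: the brass thumb rail left of the hinge; right of it a green lid (x -2 to 144, y -36 to 42, top z = 78) with a front skirt that bars the lane. Pressing the rail down (4 to 8 N) raises lid and skirt; a knife pushed at the skirt does not. It springs shut when let go. At 0.7 the knife clears by 7 mm; under 0.5 it may rub.
- thumb_rail (a point): Middle of the top of the brass thumb rail, a plate 150 long (station x -155 to -5), 26 wide, 3 thick. Shut: at (-80, 70, 82), sloping up to the left by 20 degrees. At 0.7 rad: (-80, 68, 64), sloping down to the left by 20 degrees. A fingertip pressing it may slide along it. With both fingertips' lower ends at z = 63.5, one 68 mm left of the lane's middle, the flap is open about 0.75 rad.
- flap_skirt (a point): Middle of the lower edge of the flap's front skirt, which moves with the flap. Shut: station x = -2, y = 0, z = 58.
- knife: The pocket knife to be put away, closed: a rounded block 76 long, 26 wide, 15 high, red-brown with brass ends, about 100 g. Lies flat on the lane, short of the flap. Origin at the centre of its underside, x along its length (along the lane to within about 5 degrees).
- knife_center (a point): Centre of the pocket knife, 7.5 mm above its underside.
- dark_knife: Bystander: another closed pocket knife, black with steel ends, same size, lying on the bench. Origin under its centre.
- sheathed_knife: Bystander: a knife in a brown leather sheath with a light wooden handle and brass end, 210 long, 40 wide, 20 high, lying on the bench. Origin under the mouth of the sheath, sheath towards its +x.
- oil_bottle: Bystander: amber bottle of oil with a black cap, 40 in diameter, 85 high, standing on the bench. Origin under its centre.
Things that resemble listed ones, but are neither listed nor needed, are in the scene too. What is meant by the knife is not blue, pink or purple, and is the larger of those in its own colour.

How it is judged:
By the outcome, as a careful person would: the job done as asked, in the order asked, and still so for the second after the job is handed in, with the robot touching nothing.
It also fails if it takes over 40 s, if anything falls off the work surface, if the arm or the gripper's body presses on something with over 40 N, if the wrist force passes 120 N, or if a joint passes its speed limit or range.

ROBOT

A 6-joint arm with a two-finger parallel gripper is mounted at the origin on the work surface. World frame = base frame: x ahead of the robot, y to its left, z up, the work surface at z = 0. Lengths are in m, angles in rad, forces in N, time in s.
With the tool pointing down it reaches from about 0.35 to 0.925 m from the base axis. Payload 6.4 kg.
Tool frame: the origin (TCP) lies where the fingers leave the gripper's body, on its centre line; the fingertips stand 97 mm ahead of it and the grasp point (between the pads) lies 78 mm ahead of it (manip.nose_length is the z of the fingertips in the tool frame, in m); z points along the fingers, y is the line along which they close (so a half turn about z gives the same grasp; the last joint's range is limited). The gripper opens to 94 mm and grips with 3 to 60 N. Pads are 16 mm wide; open, the fingers measure 119 mm over their backs; the gripper's body (75 mm by 177 mm) begins 78 mm behind the grasp point.
Start: joints at [-1.316, 0.245, 1.558, -0, 1.339, -0.174], TCP at [0.27, -0.591, 0.303] pointing down, gripper open.
Joint ranges: [-3.13, 3.13], [-1.02, 2.26], [0.13, 2.54], [-0.95, 4.09], [0.21, 2.88], [-2.74, 2.74]. Speed limits (rad/s): [2.57, 2.57, 3.14, 3.14, 3.14, 3.14].

INTERFACE

Orientations are given as a unit quaternion [w, x, y, z].
In Python, from station import manip, imaging gives the robot as it stands.
- The arm moves only by the tool move_arm, never from a script. Its argument "deltas" is a list of rows, each a list of 3 entries, a list of its own where there are three numbers: the shift along the tool's x, y, z in m, then the turn, a rotation vector about the tool's x, y, z in degrees, then the opening in per cent of the stroke, from 0 (shut) to 100 (fully open). A call has 1 to 12 rows; each row shifts and turns the commanded pose from where the row before left it, along the tool's axes as they then stand; what a row does not reach is not made up. A row lasts 1/12 s, in which the tool goes at most 41.7 mm and 7.16 degrees, less where a joint would pass 70% of its speed; a pose out of reach is approached as far as the arm can. A call with a gripper value outside its range is refused whole. The fingers move at their own pace and stop on an object; "grip_force" is the grip in N (left out, the last holds). Time passes only in rows, so rows that do not move let the fingers close. It gives the time, the measured TCP pose, the force, the opening and the grip force at its end, in the units of the state.
- manip.get_state(): the state, without advancing time (a new reading comes with each control period).
- imaging.get_image(name): name is "side" or "top"; returns the picture (420x560x3 uint8, red, green, blue); there is no depth.
- imaging.get_calibration(name): a dict with "camera_matrix" (3x3 intrinsics, pixels), "R" (3x3) and "t" (3): a world point X has camera coordinates R X + t. Camera axes: x right, y down, z forward; pixel columns grow to the right and rows downward; lengths in m; the calibration is good to about 2 mm. A picture is of the moment at which its call begins. get_calibration takes no time and is no camera call.
- manip.sign_off(): hands the job in; it is judged then, once.
The state is a dict: "clock": time; "joint_positions": joint angles; "qd": joint speeds; "joint_efforts": joint torques, N m; "position": TCP position; "eef_rot": TCP orientation; "force": force on the tool from outside, world axes, zero at the start; "torque": the same for the moment, N m; "width": opening from 0.0 (shut) to 1.0 (fully open); "grip_force": force on a finger pad.
Only numpy, scipy, OpenCV 4.12 (cv2) and the standard library are available. Lean on these libraries where they do the work, as an engineer would, in place of code of your own. Each camera call takes 0.05 s, during which the arm holds its last target. There are 200 camera calls.

## Working session

There is one attempt and no reset: what is moved stays moved. The work goes in short steps, Python scripts to look and compute and a tool call to move; the robot and the scene stay as the last step left them, time stands still between calls to the robot, and variables do not carry over. Pictures are saved under pics/ and viewed, at most 10 in all, crops included, and the job is handed in when it is done.

Besides the shell and the picture viewer there is one more tool, called as name(argument=value, ...), one argument or row to a line, values as JSON. move_arm: Moves the arm, as the interface text tells. Its arguments: {"type":"object","properties":{"deltas":{"type":"array"},"grip_force":{"type":"number"}},"required":["deltas"]}

```bash
mkdir -p pics
python3 - <<'E'
from station import manip, imaging
import cv2, numpy as np
for n in ("top","side"):
    im=imaging.get_image(n); cv2.imwrite(f"pics/{n}0.png",im[:,:,::-1])
    c=imaging.get_calibration(n); print(n,c["camera_matrix"],c["R"],c["t"])
print(manip.get_state())
E
```

```text
top [[504.23930664   0.         273.23349716]
 [  0.         504.23930664 208.54449754]
 [  0.           0.           1.        ]] [[ 0.03002011 -0.99945804  0.01350611]
 [-0.99517348 -0.03114893 -0.09305638]
 [ 0.09342665 -0.01064735 -0.99556923]] [0.00541924 0.57466506 1.08789073]
side [[380.86771666   0.         272.57935699]
 [  0.         380.86771666 206.62947187]
 [  0.           0.           1.        ]] [[-0.87018215 -0.49272093 -0.00301879]
 [-0.37207617  0.66110626 -0.65153499]
 [ 0.32302067 -0.56583089 -0.75861258]] [0.51116499 0.25047378 0.70830389]
{'clock': 0.1, 'joint_positions': array([-1.31610434e+00,  2.45727690e-01,  1.55884278e+00, -2.37603839e-05,
        1.33872284e+00, -1.74103946e-01]), 'qd': array([-0.00159814, -0.00193158,  0.00030821,  0.00096018, -0.00035288,
        0.00019672]), 'joint_efforts': array([ 4.86732533e-04, -4.16914129e+01, -3.15524769e+01,  6.86587323e-02,
        3.09936830e-02, -5.03794126e-05]), 'position': array([ 0.2701603 , -0.5907957 ,  0.30169252]), 'eef_rot': array([-8.49173874e-04,  9.77103723e-01,  2.12761819e-01, -4.58039254e-05]), 'force': array([ 0.33889828, -0.08398804,  0.44932853]), 'torque': array([-0.02358487,  0.02691155,  0.00522565]), 'grip_force': 0.0, 'width': 1.0005881086486528}
```

View pics/top0.png

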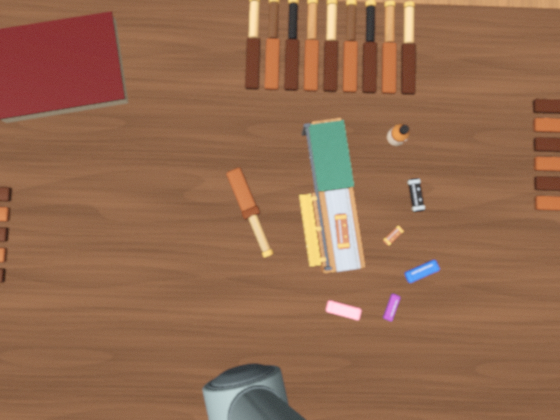

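View pics/side0.png

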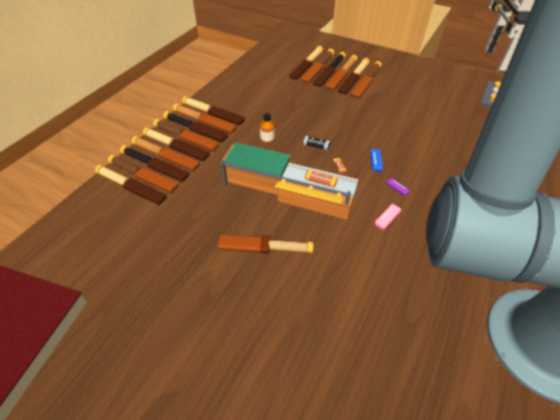

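The top view shows the station with its lid at (330,155), lane at (340,230) and rail at (312,230). There are two red-brown candidates: the one on the lane at (342,231) and the smaller one on the bench at (394,236). The larger one, on the lane, fits the description. I'll confirm it in a crop and measure.

```bash
cat > h.py <<'E'
from station import manip, imaging
import cv2, numpy as np
def ray(n,px,z):
    c=imaging.get_calibration(n);K,R,t=map(np.array,(c["camera_matrix"],c["R"],c["t"]))
    px=np.atleast_2d(px).astype(float)
    d=(R.T@np.linalg.inv(K)@np.c_[px,np.ones(len(px))].T).T
    o=-R.T@t
    return (o+d*((z-o[2])/d[:,2])[:,None])[:,:2]
def proj(n,X):
    c=imaging.get_calibration(n);K,R,t=map(np.array,(c["camera_matrix"],c["R"],c["t"]))
    p=(K@(R@np.atleast_2d(X).T+t[:,None])).T
    return p[:,:2]/p[:,2:]
def blob(im,lo,hi,roi):
    hsv=cv2.cvtColor(im,cv2.COLOR_RGB2HSV)
    m=cv2.inRange(hsv,lo,hi); k=np.zeros_like(m); x0,y0,x1,y1=roi; k[y0:y1,x0:x1]=255
    m&=k
    cs,_=cv2.findContours(m,cv2.RETR_EXTERNAL,cv2.CHAIN_APPROX_NONE)
    return max(cs,key=cv2.contourArea)
E
python3 - <<'E'
from h import *
im=cv2.imread("pics/top0.png")[:,:,::-1].copy()
cv2.imwrite("pics/crop.png",cv2.resize(im[110:280,280:440],None,fx=3.5,fy=3.5,interpolation=cv2.INTER_CUBIC)[:,:,::-1])
for nm,lo,hi,roi,z in (("lid",(60,80,40),(95,255,255),(290,110,370,200),.078),("rail",(20,150,150),(32,255,255),(290,185,328,275),.082),("lane",(90,5,120),(130,80,255),(315,185,370,275),.055),("knife",(0,90,60),(19,255,255),(331,205,354,255),.07)):
    c=blob(im,lo,hi,roi); w=ray("top",c.reshape(-1,2),z).astype(np.float32)*1000
    r=cv2.minAreaRect(w); print(nm,len(c),cv2.minAreaRect(c),"world",np.round(r[0],1),np.round(r[1],1),round(r[2],1)); print(np.round(cv2.boxPoints(r)))
print(im[231,335:350].tolist())
E
```

```text
lid 191 ((330.5289001464844, 155.6878662109375), (65.99282836914062, 34.593017578125), 81.25383758544922) world [686.8 -95.2] [142.   74.1] 10.1
[[ 610.  -71.]
 [ 623. -144.]
 [ 763. -119.]
 [ 750.  -46.]]Traceback (most recent call last):
  File "<stdin>", line 5, in <module>
  File "h.py", line 18, in blob
    return max(cs,key=cv2.contourArea)
ValueError: max() iterable argument is empty
```

View pics/crop.png

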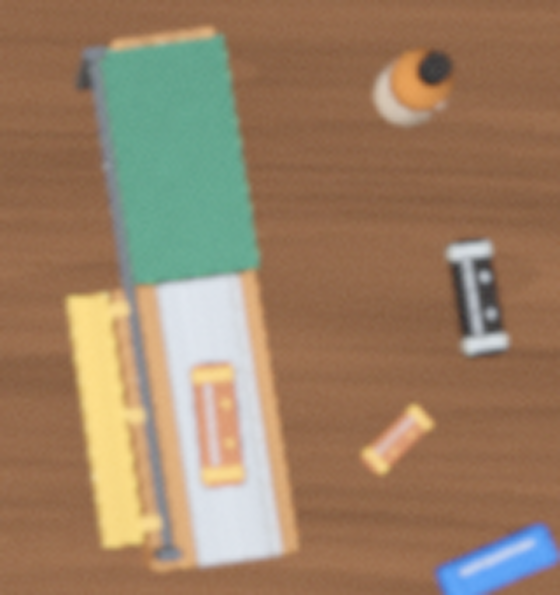

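The crop confirms it. The larger red-brown knife with brass ends lies on the lane at crop (217,424), which is px (342,231). The one off the lane at px (394,236) is the small decoy.

Run:
```python
from h import *
im=cv2.imread("pics/top0.png")[:,:,::-1].copy()
print(im[231,[310,336,342,352]].tolist())
for nm,lo,hi,roi,z in (("lid",(60,80,40),(95,255,255),(290,110,370,200),.078),("rail",(18,100,190),(32,255,255),(290,185,328,275),.082),("lane",(90,0,150),(150,60,255),(315,185,370,275),.055),("knife",(0,70,60),(28,255,255),(331,205,353,255),.07)):
    c=blob(im,lo,hi,roi); w=ray("top",c.reshape(-1,2),z).astype(np.float32)*1000
    r=cv2.minAreaRect(w); print(nm,len(c),"world",np.round(r[0],1),np.round(r[1],1),round(r[2],1)); print(np.round(cv2.boxPoints(r)).tolist())
    # station frame estimate from lid
    a=np.radians(10.1);x=np.array([np.cos(a),np.sin(a)]);y=np.array([-x[1],x[0]])
    if nm=="lid": O=np.array(r[0])-71*x-3*y; print("O",O)
    d=np.array(r[0])-O; print("station",d@x,d@y)
```

```text
[[249, 220, 135], [212, 177, 167], [222, 170, 144], [215, 218, 223]]
lid 191 world [686.8 -95.2] [142.   74.1] 10.1
[[610.0, -71.0], [623.0, -144.0], [763.0, -119.0], [750.0, -46.0]]
O [ 617.44180409 -110.59625852]
station 70.99999999999999 3.0000000000000164
rail 176 world [528.1 -57.5] [153.   33.8] 9.7
[[450.0, -54.0], [455.0, -87.0], [606.0, -61.0], [601.0, -28.0]]
station -78.68786189651995 67.94718626480646
lane 197 world [ 532.  -125.6] [173.1  47.3] 9.8
[[443.0, -117.0], [451.0, -164.0], [621.0, -134.0], [613.0, -88.0]]
station -86.69780245135891 0.24929834877680276
knife 84 world [ 527.4 -123.3] [72.5 24. ] 6.9
[[490.0, -116.0], [493.0, -140.0], [565.0, -131.0], [562.0, -107.0]]
station -90.87316853188979 3.2469671023504194
```

move_arm(
  deltas=[
    [[0.0237,-0.0227,0],[0,0,0],57],
    [[0.0237,-0.0227,0],[0,0,0],57],
    [[0.0237,-0.0227,0],[0,0,0],57],
    [[0.0237,-0.0227,0],[0,0,0],57],
    [[0.0237,-0.0227,0],[0,0,0],57],
    [[0.0237,-0.0227,0],[0,0,0],57],
    [[0.0237,-0.0227,0],[0,0,0],57],
    [[0.0237,-0.0227,0],[0,0,0],57],
    [[0.0237,-0.0227,0],[0,0,0],57],
    [[0.0237,-0.0227,0],[0,0,0],57],
    [[0.0237,-0.0227,0],[0,0,0],57],
    [[0.0237,-0.0227,0],[0,0,0],57],
  ],
)

```text
clock: 1.1
position: [0.4158, -0.2235, 0.3023]
eef_rot: [-0.0, 0.977, 0.213, -0.0]
force: [0.2, 0.1, -0.1]
width: 0.573
grip_force: 0.0
```

move_arm(
  deltas=[
    [[0.0237,-0.0227,0],[0,0,0],57],
    [[0.0237,-0.0227,0],[0,0,0],57],
    [[0.0237,-0.0227,0],[0,0,0],57],
    [[0.0237,-0.0227,0],[0,0,0],57],
    [[0,0,0],[0,0,4.9],57],
    [[0,0,0],[0,0,4.9],57],
    [[0,0,0],[0,0,4.9],57],
    [[0,0,0],[0,0,0],57],
    [[0,0,0],[0,0,0],57],
  ],
)

```text
clock: 1.85
position: [0.464, -0.1031, 0.3024]
eef_rot: [-0.0, 0.996, 0.087, -0.0]
force: [0.6, 0.7, 0.4]
width: 0.571
grip_force: 0.0
```

```bash
cat >> h.py <<'E'
A=np.radians(9.9); SX=np.array([np.cos(A),np.sin(A)]); SY=np.array([-SX[1],SX[0]]); O=np.array([617,-110.5])
def rep():
    s=manip.get_state(); p=s["position"]*1000; q=s["eef_rot"]; d=p[:2]-O
    from scipy.spatial.transform import Rotation as Ro
    M=Ro.from_quat([q[1],q[2],q[3],q[0]]).as_matrix()
    print("t",s["clock"],"station xy",np.round([d@SX,d@SY],1),"tip z",round(p[2]-97,1),"yaw",np.degrees(np.arctan2(M[1,0],M[0,0])).round(2),"tilt",np.round(M[:,2],4),"w",s["width"],"F",np.round(s["force"],1))
def shot(name,fn,roi=None,f=1):
    im=imaging.get_image(name)
    o=im if roi is None else cv2.resize(im[roi[1]:roi[3],roi[0]:roi[2]],None,fx=f,fy=f,interpolation=cv2.INTER_CUBIC)
    cv2.imwrite("pics/"+fn,o[:,:,::-1]); return im
E
python3 -c "
from h import *
rep()"
```

```text
t 1.85 station xy [-149.5   33.6] tip z 205.4 yaw 10.0 tilt [-5.e-04  3.e-04 -1.e+00] w 0.5714993950961208 F [0.6 0.7 0.4]
```

move_arm(
  deltas=[
    [[0,-0.0014,0.02],[0,0,0],57],
    [[0,0,0.03],[0,0,0],57],
    [[0,0,0.03],[0,0,0],57],
    [[0,0,0.02],[0,0,0],57],
    [[0,0,0.007],[0,0,0],57],
    [[0,0,0],[0,0,0],57],
    [[0,0,0],[0,0,0],57],
  ],
)

```text
clock: 2.43
position: [0.4643, -0.1021, 0.1964]
eef_rot: [0.0, 0.996, 0.086, 0.0]
force: [0.1, -0.1, 0.5]
width: 0.569
grip_force: 0.0
```

```bash
python3 -c "
from h import *
rep(); shot('side','s1.png',(200,110,440,260),3.3)
c=[proj('side',[np.r_[(O+x*SX+y*SY)/1000,z/1000]])[0] for x,y,z in ((-149,2,98),(-149,68,98))]
print(c)"
```

```text
t 2.4333 station xy [-149.    34.5] tip z 99.4 yaw 9.9 tilt [ 7.e-04 -3.e-04 -1.e+00] w 0.569081373403665 F [ 0.1 -0.1  0.5]
[array([346.87908001, 172.64156474]), array([340.26097789, 192.86106497])]
```

View pics/s1.png

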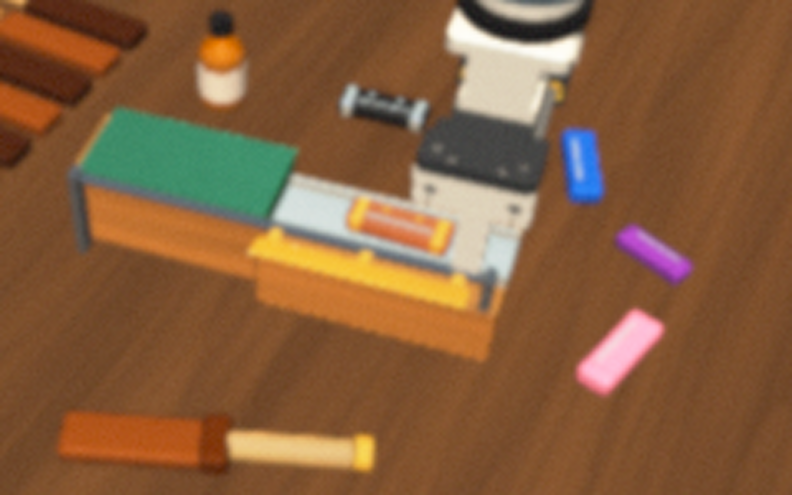

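The side view shows the gripper behind the knife, which sits at crop (400,222). The near finger ends above the rear end of the rail at crop (468,268), as projected. I'll press down.

move_arm(
  deltas=[
    [[0,-0.0005,0.008],[0,0,0],57],
    [[0,0,0.006],[0,0,0],57],
    [[0,0,0.005],[0,0,0],57],
    [[0,0,0.005],[0,0,0],57],
    [[0,0,0.004],[0,0,0],57],
    [[0,0,0.004],[0,0,0],57],
    [[0,0,0.003],[0,0,0],57],
    [[0,0,0.001],[0,0,0],57],
    [[0,0,0],[0,0,0],57],
    [[0,0,0],[0,0,0],57],
  ],
)

```text
clock: 3.32
position: [0.4648, -0.1021, 0.1609]
eef_rot: [0.001, 0.996, 0.086, 0.001]
force: [-1.5, -1.6, 7.1]
width: 0.573
grip_force: 3.0
```

```bash
python3 -c "
from h import *
rep(); shot('side','s2.png',(200,110,440,260),3.3)"
```

```text
t 3.3167 station xy [-148.5   34.4] tip z 63.9 yaw 9.89 tilt [ 0.0019 -0.0019 -1.    ] w 0.5732837159076173 F [-1.5 -1.6  7.1]
```

View pics/s2.png

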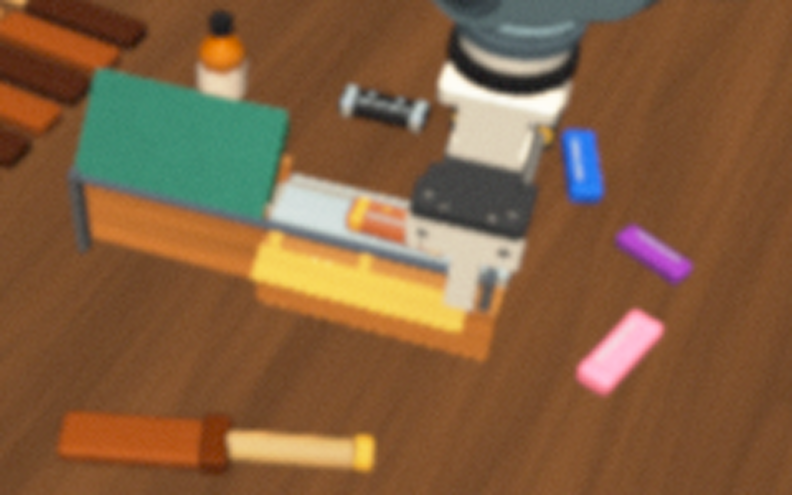

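The flap is wide open, with the lid raised at crop (185,140). The finger holds the rail down and the knife is untouched. Now I'll push slowly along the lane.

move_arm(
  deltas=[
    [[0.003,0,0.0005],[0,0,0],57],
    [[0.003,0,0],[0,0,0],57],
    [[0.003,0,0],[0,0,0],57],
    [[0.003,0,0],[0,0,0],57],
    [[0.003,0,0],[0,0,0],57],
    [[0.003,0,0],[0,0,0],57],
    [[0.003,0,0],[0,0,0],57],
    [[0.003,0,0],[0,0,0],57],
    [[0.003,0,0],[0,0,0],57],
    [[0.003,0,0],[0,0,0],57],
    [[0.003,0,0],[0,0,0],57],
    [[0.003,0,0],[0,0,0],57],
  ],
)

```text
clock: 4.37
position: [0.4985, -0.0947, 0.1586]
eef_rot: [-0.001, 0.996, 0.086, -0.002]
force: [-5.6, 1.9, 5.3]
width: 0.57
grip_force: 2.8
```

move_arm(
  deltas=[
    [[0.003,0,0],[0,0,0],57],
    [[0.003,0,0],[0,0,0],57],
    [[0.003,0,0],[0,0,0],57],
    [[0.003,0,0],[0,0,0],57],
    [[0.003,0,0],[0,0,0],57],
    [[0.003,0,0],[0,0,0],57],
    [[0.003,0,0],[0,0,0],57],
    [[0.003,0,0],[0,0,0],57],
  ],
)

```text
clock: 5.03
position: [0.5222, -0.0905, 0.1587]
eef_rot: [-0.001, 0.996, 0.086, -0.002]
force: [-4.4, 1.5, 4.6]
width: 0.568
grip_force: 2.8
```

```bash
python3 -c "
from h import *
rep(); im=shot('side','s3.png',(200,110,440,260),3.3)"
```

```text
t 5.0333 station xy [-90.  36.] tip z 61.7 yaw 9.9 tilt [-0.0035  0.0013 -1.    ] w 0.568294580082936 F [-4.4  1.5  4.6]
```

View pics/s3.png

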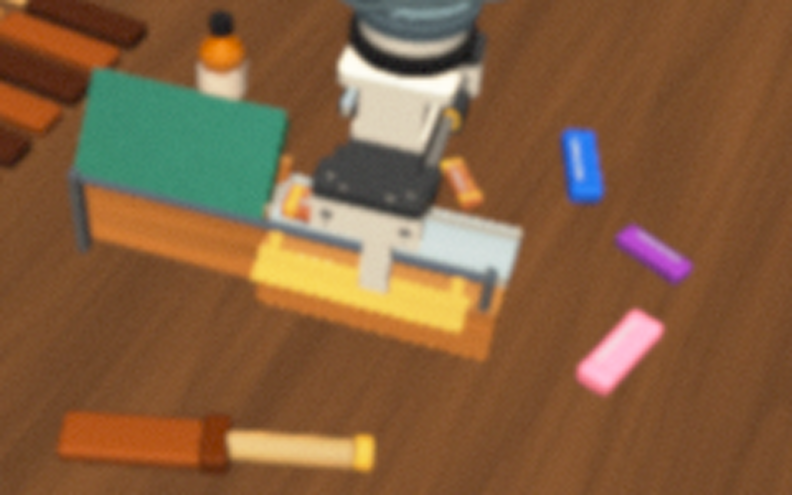

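The knife's front is now near the lip at crop (297,203), under the raised lid. Continuing, 1 mm higher.

move_arm(
  deltas=[
    [[0.003,0,-0.001],[0,0,0],57],
    [[0.003,0,0],[0,0,0],57],
    [[0.003,0,0],[0,0,0],57],
    [[0.003,0,0],[0,0,0],57],
    [[0.003,0,0],[0,0,0],57],
    [[0.003,0,0],[0,0,0],57],
    [[0.003,0,0],[0,0,0],57],
    [[0.003,0,0],[0,0,0],57],
    [[0.003,0,0],[0,0,0],57],
    [[0.003,0,0],[0,0,0],57],
    [[0.003,0,0],[0,0,0],57],
    [[0.003,0,0],[0,0,0],57],
  ],
)

```text
clock: 6.08
position: [0.5578, -0.0845, 0.1598]
eef_rot: [-0.001, 0.996, 0.086, -0.001]
force: [-5.2, 1.8, 4.8]
width: 0.572
grip_force: 2.7
```

move_arm(
  deltas=[
    [[0.003,0,0],[0,0,0],57],
    [[0.003,0,0],[0,0,0],57],
    [[0.003,0,0],[0,0,0],57],
    [[0.003,0,0],[0,0,0],57],
    [[0.002,0,0],[0,0,0],57],
    [[0.002,0,0],[0,0,0],57],
    [[0,0,0],[0,0,0],57],
    [[0,0,0],[0,0,0],57],
    [[0,0,0],[0,0,0],57],
    [[0,0,0],[0,0,0],57],
  ],
)

```text
clock: 6.92
position: [0.5738, -0.0818, 0.1599]
eef_rot: [-0.0, 0.996, 0.086, -0.0]
force: [-4.3, 2.3, 3.6]
width: 0.572
grip_force: 2.5
```

```bash
python3 -c "
from h import *
rep(); a=shot('side','s4.png',(200,110,440,260),3.3); b=shot('top','t4.png',(280,110,440,280),3.3)
s=cv2.imread('pics/s4.png')[60:360,60:460];t=cv2.imread('pics/t4.png')[0:520,0:390]
s=cv2.resize(s,(400,300)); t=cv2.resize(t,(390,520)); o=np.zeros((520,790,3),np.uint8); o[:300,:400]=s; o[:,400:]=t; cv2.imwrite('pics/st4.png',o)"
```

```text
t 6.9167 station xy [-37.6  35.7] tip z 62.9 yaw 9.87 tilt [-9.e-04  7.e-04 -1.e+00] w 0.5716617165754075 F [-4.3  2.3  3.6]
```

View pics/st4.png

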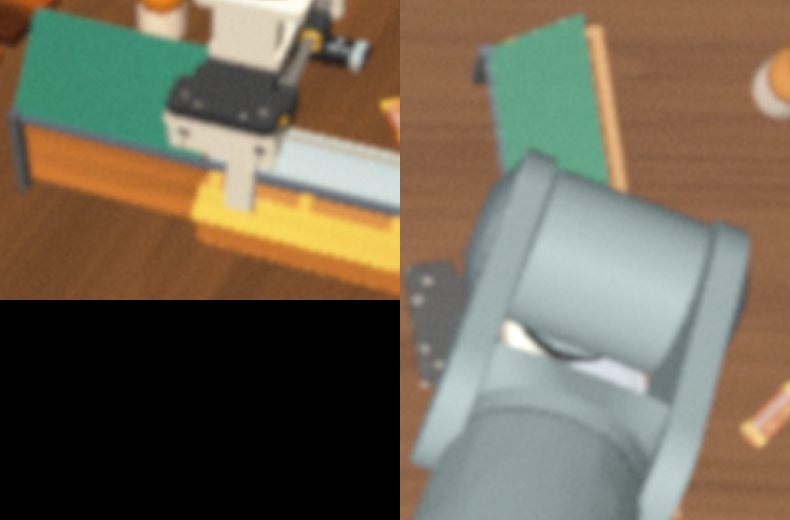

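The lid is still fully open and no knife is visible, as the gripper hides the lip. I'll push a few mm more, then slide back with the rail still held to see whether the knife has dropped.

move_arm(
  deltas=[
    [[0.003,0,0],[0,0,0],57],
    [[0.003,0,0],[0,0,0],57],
    [[0.002,0,0],[0,0,0],57],
    [[0,0,0],[0,0,0],57],
    [[0,0,0],[0,0,0],57],
    [[0,0,0],[0,0,0],57],
    [[-0.006,0,0],[0,0,0],57],
    [[-0.008,0,0],[0,0,0],57],
    [[-0.01,0,0],[0,0,0],57],
    [[-0.01,0,0],[0,0,0],57],
    [[-0.01,0,0],[0,0,0],57],
    [[-0.01,0,0],[0,0,0],57],
  ],
)

```text
clock: 8.02
position: [0.5306, -0.0906, 0.1621]
eef_rot: [0.001, 0.996, 0.085, 0.004]
force: [4.8, 3.2, 5.5]
width: 0.573
grip_force: 2.8
```

move_arm(
  deltas=[
    [[-0.01,0,0],[0,0,0],57],
    [[-0.01,0,0],[0,0,0],57],
    [[-0.01,0,0],[0,0,0],57],
    [[-0.01,0,0],[0,0,0],57],
    [[-0.005,0,0],[0,0,0],57],
    [[0,0,0],[0,0,0],57],
    [[0,0,0],[0,0,0],57],
  ],
)

```text
clock: 8.6
position: [0.4855, -0.0985, 0.1616]
eef_rot: [0.001, 0.996, 0.086, 0.003]
force: [1.1, 2.3, 5.5]
width: 0.571
grip_force: 2.9
```

```bash
python3 -c "
from h import *
rep(); a=shot('side','s5.png',(200,110,440,260),3.3)"
```

```text
t 8.6 station xy [-127.5   34.4] tip z 64.6 yaw 9.81 tilt [ 0.0052 -0.002  -1.    ] w 0.5707260064756973 F [1.1 2.3 5.5]
```

View pics/s5.png

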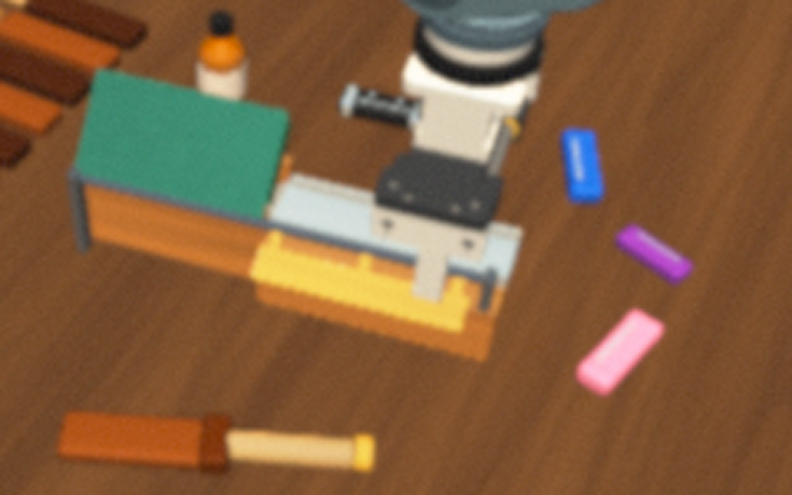

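The lane is empty up to the lip at crop (275,215), so the knife has dropped in. Now I'll ease up to let the flap close, then rise clear.

move_arm(
  deltas=[
    [[0,0,-0.004],[0,0,0],57],
    [[0,0,-0.004],[0,0,0],57],
    [[0,0,-0.005],[0,0,0],57],
    [[0,0,-0.006],[0,0,0],57],
    [[0,0,-0.008],[0,0,0],57],
    [[0,0,-0.015],[0,0,0],57],
    [[0,0,-0.025],[0,0,0],57],
    [[-0.01,0,-0.03],[0,0,0],57],
    [[-0.02,0,-0.03],[0,0,0],57],
    [[-0.02,0,-0.02],[0,0,0],57],
    [[0,0,0],[0,0,0],57],
    [[0,0,0],[0,0,0],57],
  ],
)

```text
clock: 9.65
position: [0.4352, -0.1067, 0.3086]
eef_rot: [0.001, 0.996, 0.086, 0.001]
force: [0.3, 1.2, -0.1]
width: 0.568
grip_force: 0.0
```

```bash
python3 -c "
from h import *
rep(); a=shot('side','s6.png',(200,110,440,260),3.3)"
```

```text
t 9.65 station xy [-178.5   35. ] tip z 211.6 yaw 9.82 tilt [ 0.0031 -0.0021 -1.    ] w 0.5681379408327596 F [ 0.3  1.2 -0.1]
```

View pics/s6.png

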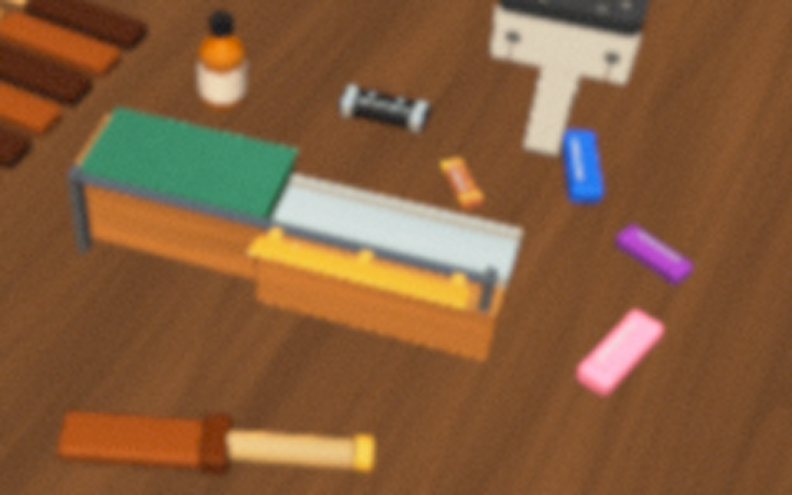

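The flap is shut, with the lid flat as at the start at crop (190,160). The lane is empty, the other things haven't moved and the gripper is clear.

```bash
python3 -c "
from station import manip
print(manip.sign_off())"
```

```text
the job is handed in; nothing more can be done
None
```

The job is handed in: the knife was pushed along the lane under the held-open flap and dropped into the box, the flap closed fully, and the arm is clear with nothing else moved; the drop is judged from the empty lane, since the closed lid hides the box.

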